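Lock a sample tray in its dock with a quarter-turn stop

TASK

Take the stop with the orange grip from the wooden rack and set its T-head down into the slot of the aluminium dock, beside the sample tray. Slide the stop along the slot so that it pushes the tray home against the red fence's black pad, gently but firmly, until the sprung pad is fully pressed in; then, with the tray still snug, press the stop down against the strip's spring, twist it a quarter turn clockwise (seen from above) and let it go, so that it springs up locked under the slot's lips and keeps the tray against the pad. Do not ram the tray or force the stop, and leave everything else alone.

Things in the scene. Friction and masses are not known exactly. Their poses are not given: they have to be found in the camera images.
- slot_mid (a point): Middle of the slot of the aluminium tray dock, on the slot's axis, level with the dock's flat top (40 mm above the table). x across the slot, y along it towards the fence, z up. The slot runs the whole length: mouth 13 mm wide between two lips 7 mm thick (2 mm chamfers at the mouth), and under the lips a channel 25 mm wide with a sprung strip in it.
- rail: The tray dock: fixed aluminium block 340 mm long (y), 99 mm wide (x), 40 mm high, with dark side strips 6 mm higher than its top. Origin: centre of its underside, 40 mm below slot_mid, same axes.
- strip (a joint): Yellow sprung strip in the dock's channel: how far it is pushed down (m). At 0 its top lies 11 mm below the dock's top; it moves straight down, 7 mm at most under a stop, and pushes up with about 4 N at 0 plus 1.5 N per mm. A stop resting on the free strip has its underside at 29 mm over the table and can turn once pushed down by 3 to 7 mm; turned and let go, it rises to 26 mm.
- fence_face (a point): Red fence, upright plate 86 mm wide, 26 mm high, 12 mm thick, fixed on the dock near its +y end, in another place each time. The point is the middle of its face (facing the dock's -y), 9 mm above the dock's top; axes as the dock's. A black sprung pad stands out from this face towards the tray by 10 to 40 mm: how far is set by a screw, differs each time and is not measured.
- fence: The fence with its pad; origin at the foot of the red face, axes as the dock's. The pad: black rubber, 60 mm wide, 14 mm high, 6 mm thick, on two brass screws; it gives along y by up to 4 mm and pushes back with 2 N at first touch, 3.4 N when fully in, and is then solid.
- tray_side (a point): Steel sample tray, loose, 84 mm (x) by 110 mm (y) by 18 mm high, 0.2 to 0.45 kg, round wooden handle to its -x. It stands on the dock over the slot, between the side strips (about 3 mm of play each side), and slides along y. The point is the middle of its outer side away from the fence, 9 mm above its underside; y points to the fence.
- tray_front (a point): The middle of the tray's outer side towards the fence, 9 mm above its underside (110 mm from tray_side along y). It starts short of the pad, 46 to 60 mm from the red face.
- stop_grip (a point): Stop with an orange grip, loose, 76 mm tall, 70 to 120 g, upright in one of the rack's three pockets (underside 7 mm above the table). The point is the centre of the grip, 60 mm above the stop's underside. Grip: block 30 mm (x) by 12 mm (y) by 32 mm high, to be held across its 12 mm. Under it a stem 14 mm across, then the rubber disc. z up.
- stop: The same stop; origin at the centre of its underside, axes as stop_grip. From below, on one axis: steel T-head 24 mm (x) by 11 mm (y) by 7 mm high; neck 10 mm across, 11 mm long; rubber disc 40 mm across, 8 mm thick, which is what pushes the tray. The head lies along the grip: along the slot to go in, across it when locked. It turns only clockwise, to about 95 degrees.
- rack: Wooden rack, fixed, 190 mm (x) by 56 mm (y) by 16 mm high, with three pockets 62 mm apart along x, 9 mm deep, each holding a stop whose grip lies along the rack's x. Origin: centre of the underside.
- tray: The tray; origin at the centre of its underside, axes as tray_side. Sliding the stop and the tray takes some 3 to 7 N by itself (friction varies), so 12 to 14 N at the hand presses the pad fully in with certainty; the tray must not be pushed with more than 20 N.
- spare_a: Stop with a blue grip, in the rack, same size: leave it there. Origin at the underside of its head.
- spare_b: Stop with a grey grip, in the rack, same size: leave it there. Origin at the underside of its head.
- jar: Amber jar with a lid, 68 mm across, 110 mm high, bystander; origin at the centre of its underside.
- cup: White cup, 76 mm across, 60 mm high, bystander; origin at the centre of its underside.
- tray_b: Second tray with a wooden handle, on the table, bystander; origin at the centre of its underside.
There are look-alikes about, which are no part of the job. Leave any turquoise look-alike of the stop alone. What is shaped like the tray but purple is not meant.

How it is judged:
By the outcome, as a careful person would: the job done as asked, in the order asked, and still so for the second after the job is handed in, with the robot touching nothing.
It also fails if it takes over 64 s, if anything falls off the work surface, if the arm or the gripper's body presses on something with over 40 N, if the wrist force passes 120 N, or if a joint passes its speed limit or range.

ROBOT

A 7-joint arm with a two-finger parallel gripper is mounted at the origin on the work surface. World frame = base frame: x ahead of the robot, y to its left, z up, the work surface at z = 0. Lengths are in m, angles in rad, forces in N, time in s.
With the tool pointing down it reaches from about 0.425 to 0.925 m from the base axis. Payload 6.8 kg.
Tool frame: the origin (TCP) lies at the very end of the fingers, on their centre line; the grasp point (between the pads) lies 19 mm behind it; z points along the fingers, y is the line along which they close (so a half turn about z gives the same grasp; the last joint's range is limited). The gripper opens to 85 mm and grips with 20 to 120 N. Pads are 22 mm wide; open, the fingers measure 114 mm over their backs; the gripper's body (76 mm by 85 mm) begins 54 mm behind the grasp point. The pads swing forward as they close: fully open they stand 13 mm farther back than shut.
Start: joints at [1.189, 0.477, 0.022, 1.555, -0.011, 1.109, -0.083], TCP at [0.183, -0.65, 0.231] pointing down, gripper open.
Joint ranges: [-2.96, 2.96], [-0.34, 2.1], [-1.41, 1.46], [0.24, 2.44], [-1.37, 4.51], [0.17, 1.92], [-2.96, 2.96]. Speed limits (rad/s): [2.39, 2.39, 3.14, 3.14, 3.14, 3.14, 3.14].

INTERFACE

Orientations are given as a unit quaternion [w, x, y, z].
In Python, from station import get_obs, read_camera, hand_in gives the robot as it stands.
- The arm moves only by the tool arm_command, never from a script. Its argument "commands" is one flat list of numbers, 7 for each row, row after row: the shift along the tool's x, y, z in m, then the turn, a rotation vector about the tool's x, y, z in degrees, then the opening, from 0 (shut) to 1 (fully open). In form: [tx, ty, tz, rx, ry, rz, fingers, tx, ty, tz, rx, ry, rz, fingers, ...]. A call has 1 to 8 rows; each row is the pose to reach, as a shift and turn from the pose commanded when the call began, along the tool's axes at that moment; what a row does not reach only later rows make up. A row lasts 1/10 s, in which the tool goes at most 50 mm and 8.59 degrees, less where a joint would pass 70% of its speed; a pose out of reach is approached as far as the arm can. A call with a gripper value outside its range is refused whole. The fingers move at their own pace and stop on an object; "force" is the grip in N (left out, the last holds). Time passes only in rows, so rows that repeat a pose let the fingers close. It gives the time, the measured TCP pose, the force, the opening and the grip force at its end, in the units of the state.
- get_obs(): the state, without advancing time (a new reading comes with each control period).
- read_camera(name): name is "scene" or "top" or "wrist"; returns a dict with "img" (384x512x3 uint8, red, green, blue), "camera_matrix" (3x3 intrinsics, pixels), "pose" (4x4, takes a point from camera to world coordinates). Camera axes: x right, y down, z forward; pixel columns grow to the right and rows downward; lengths in m; the calibration is good to about 2 mm. The wrist camera is an equidistant fisheye: a pixel r from the principal point sees the ray r / f radians off the axis. A picture is of the moment at which its call begins. There is no depth.
- hand_in(): hands the job in; it is judged then, once.
The state is a dict: "t": time; "q": joint angles; "joint_vel": joint speeds; "joint_torque": joint torques, N m; "eef_pos": TCP position; "tool_rot": TCP orientation; "contact_force": force on the tool from outside, world axes, zero at the start; "torque": the same for the moment, N m; "gripper_width": opening from 0.0 (shut) to 1.0 (fully open); "grasp_force": force on a finger pad.
Only numpy, scipy, OpenCV 4.12 (cv2) and the standard library are available. Lean on these libraries where they do the work, as an engineer would, in place of code of your own. Each camera call takes 0.05 s, during which the arm holds its last target. There are 200 camera calls.

## Working session

There is one attempt and no reset: what is moved stays moved. The work goes in short steps, Python scripts to look and compute and a tool call to move; the robot and the scene stay as the last step left them, time stands still between calls to the robot, and variables do not carry over. Pictures are saved under pics/ and viewed, at most 10 in all, crops included, and the job is handed in when it is done.

Besides the shell and the picture viewer there is one more tool, called after "Emit:" as name(argument=value, ...), one argument or row to a line, values as JSON. arm_command: Moves the arm, as the interface text tells. Its arguments: {"type":"object","properties":{"commands":{"type":"array","items":{"type":"number"}},"force":{"type":"number"}},"required":["commands"]}

```bash
mkdir -p pics
cat > h.py <<'E'
import numpy as np, cv2, json
from station import get_obs, read_camera
def snap(n,f):
    c=read_camera(n); cv2.imwrite(f'pics/{f}.png',cv2.cvtColor(c['img'],cv2.COLOR_RGB2BGR))
    np.savez(f'pics/{f}.npz',**c); return c
def ray(f,u,v):
    c=np.load(f'pics/{f}.npz'); K=c['camera_matrix'];P=c['pose']
    a=(u-K[0,2])/K[0,0];b=(v-K[1,2])/K[1,1]
    if 'wrist' in f:
        r=np.hypot(a,b); s=np.sin(r)/r if r>1e-9 else 1; d=np.array([a*s,b*s,np.cos(r)])
    else: d=np.array([a,b,1.])
    return P[:3,3],P[:3,:3]@d
def onz(f,u,v,z):
    o,d=ray(f,u,v); return o+d*(z-o[2])/d[2]
def proj(f,p):
    c=np.load(f'pics/{f}.npz'); K=c['camera_matrix'];P=c['pose']
    q=P[:3,:3].T@(np.array(p)-P[:3,3])
    if 'wrist' in f:
        r=np.hypot(q[0],q[1]); t=np.arctan2(r,q[2]); q=np.array([q[0]/r*t,q[1]/r*t,1])
    else: q=q/q[2]
    return K[0,0]*q[0]+K[0,2],K[1,1]*q[1]+K[1,2]
E
python3 - <<'E'
from h import *
for n in ['top','scene']:
    c=snap(n,n+'0'); print(c['camera_matrix'],c['pose'])
a=cv2.imread('pics/top0.png');cv2.imwrite('pics/top0b.png',cv2.resize(a,(800,600),interpolation=cv2.INTER_CUBIC))
a=cv2.imread('pics/scene0.png');cv2.imwrite('pics/scene0b.png',cv2.resize(a,(800,600),interpolation=cv2.INTER_CUBIC))
print(get_obs())
E
```

```text
[[468.91490281   0.         255.81991048]
 [  0.         468.91490281 195.531521  ]
 [  0.           0.           1.        ]] [[ 0.02386729 -0.98973285  0.14092281  0.26346681]
 [-0.99971088 -0.02321773  0.00625195  0.0595626 ]
 [-0.00291585 -0.14103129 -0.99000085  1.63853543]
 [ 0.          0.          0.          1.        ]]
[[347.64489826   0.         256.63251769]
 [  0.         347.64489826 193.27113532]
 [  0.           0.           1.        ]] [[ 8.89148870e-01  2.46831806e-01 -3.85341857e-01  8.22378968e-01]
 [ 4.57617382e-01 -4.81039379e-01  7.47788371e-01 -5.92581239e-01]
 [-7.86653274e-04 -8.41234316e-01 -5.40670145e-01  5.59791743e-01]
 [ 0.00000000e+00  0.00000000e+00  0.00000000e+00  1.00000000e+00]]
{'t': 0.1, 'q': array([ 1.18886259,  0.47768921,  0.02232611,  1.55632181, -0.01148615,
        1.10930153, -0.08310626]), 'joint_vel': array([-8.36194575e-05, -1.07807126e-03, -3.01907859e-03, -7.27728982e-04,
        1.61712461e-03, -1.27338011e-03, -6.89512600e-04]), 'joint_torque': array([ 5.36973224e-03, -5.97765219e+01,  1.61427900e+00, -2.81955296e+01,
        1.28297601e-02,  4.98217531e-03, -3.27848745e-06]), 'eef_pos': array([ 0.18239326, -0.64935269,  0.23045454]), 'tool_rot': array([-7.78161560e-04,  9.90638819e-01,  1.36506765e-01, -1.67342277e-04]), 'contact_force': array([ 0.04036993, -1.11370801, -0.45105873]), 'torque': array([ 0.01593094, -0.04501583, -0.00103307]), 'grasp_force': 0.0, 'gripper_width': 0.9986184883118432}
```

View pics/top0b.png

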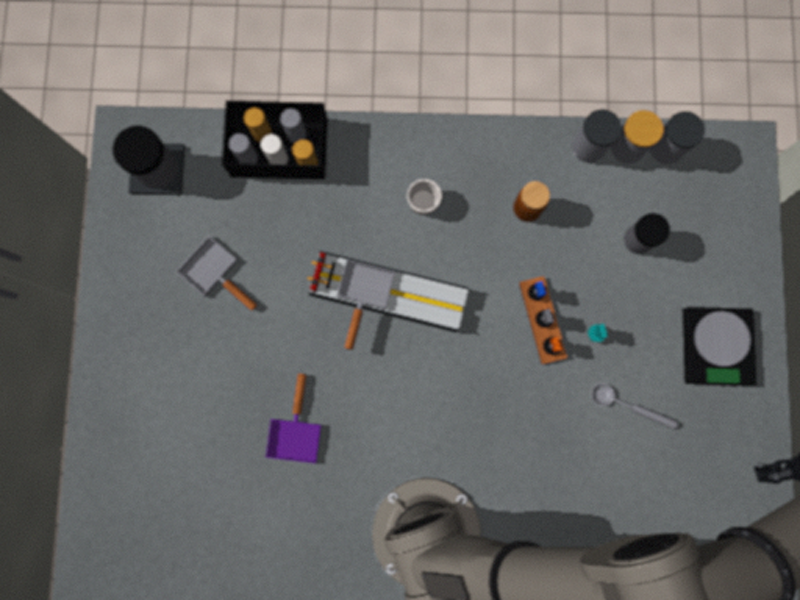

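View pics/scene0b.png

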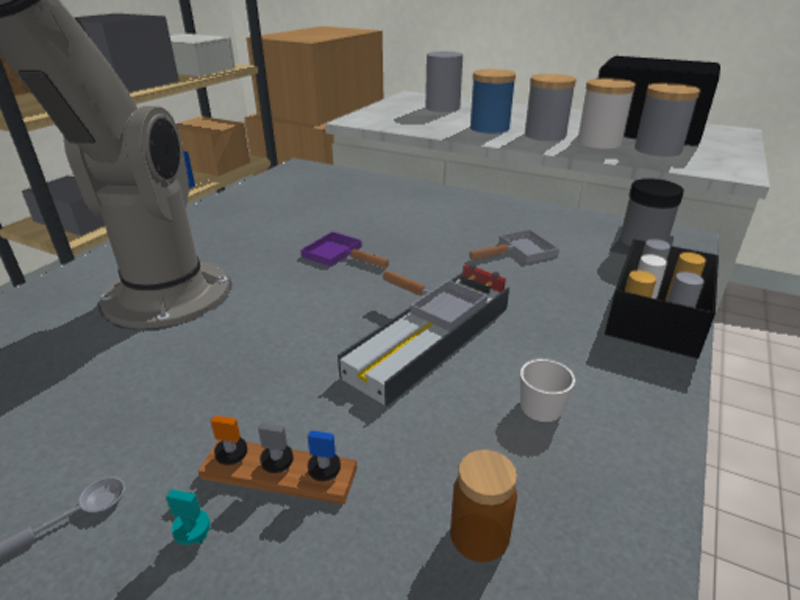

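Dock lies around (390,290) in the top view with the fence at its left end (318,272). The rack is at (543,320) with the orange grip at (553,345), and the turquoise look-alike is at (598,332). I'll take enlarged crops next.

Run:
```python
from h import *
a=cv2.imread('pics/top0.png')
def crop(n,o,x0,y0,x1,y1,s):
    a=cv2.imread(f'pics/{n}.png')[y0:y1,x0:x1]; return cv2.imwrite(f'pics/{o}.png',cv2.resize(a,None,fx=s,fy=s,interpolation=cv2.INTER_CUBIC))
crop('top0','c1',190,155,390,245,4)
crop('scene0','c2',120,160,340,325,3.6)
```

```text
(no output)
```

View pics/c1.png

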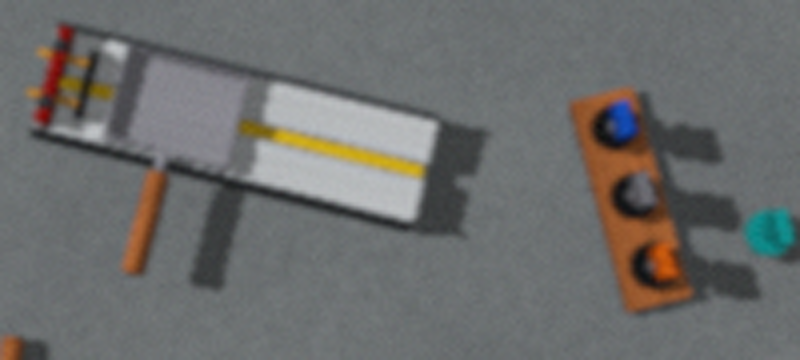

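View pics/c2.png

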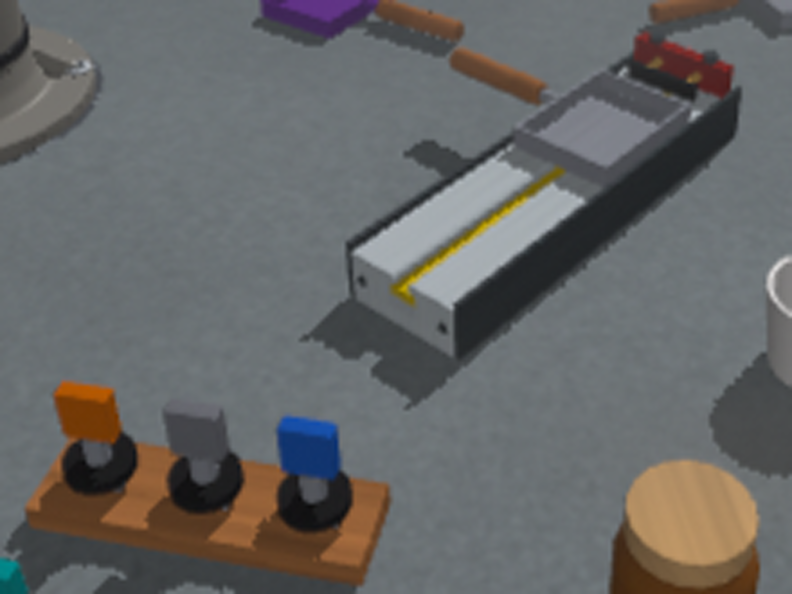

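Run:
```python
from h import *
from scipy.optimize import least_squares
t=lambda u,v:((u+.5)/4-.5+190,(v+.5)/4-.5+155)
s=lambda u,v:((u+.5)/3.6-.5+120,(v+.5)/3.6-.5+160)
def fit(top,sc,L,W,z0,name):
    # obs list (f,px,local)
    def res(p,full=False):
        R=np.array([[np.cos(p[2]),-np.sin(p[2])],[np.sin(p[2]),np.cos(p[2])]])
        r=[]
        for f,px,l in top+sc:
            w=np.r_[p[:2]+R@np.array(l[:2]),l[2]]; q=proj(f,w); r+=[q[0]-px[0],q[1]-px[1]]
        return np.array(r)
    r=least_squares(res,z0); print(name,r.x[:2].round(4),np.degrees(r.x[2]).round(2)); print(r.fun.reshape(-1,2).round(1).tolist())
a,b=99/2e3,.17
T=[('top0',t(62,22),(a,b,.046)),('top0',t(440,120),(a,-b,.046)),('top0',t(412,228),(-a,-b,.046)),('top0',t(33,133),(-a,b,.046))]
S=[('scene0',s(348,243),(-a,-b,.046)),('scene0',s(457,305),(a,-b,.046)),('scene0',s(456,357),(a,-b,0)),('scene0',s(352,297),(-a,-b,0)),('scene0',s(740,88),(a,b,.046)),('scene0',s(398,290),(0,-b,.040))]
z0=np.r_[onz('top0',*t(237,126),.046)[:2],-.2]
fit(T,S,0,0,z0,'dock'); fit(T,[],0,0,z0,'dock top'); fit([],S,0,0,z0,'dock scene')
# rack: local x: toward blue = +x (world +x)
a,b=.095,.028
T=[('top0',t(572,103),(a,b,.016)),('top0',t(637,88),(a,-b,.016)),('top0',t(693,296),(-a,-b,.016)),('top0',t(630,312),(-a,b,.016))]
S=[('scene0',s(390,485),(a,b,.016)),('scene0',s(361,567),(a,-b,.016)),('scene0',s(28,513),(-a,-b,.016))]
g=[('scene0',s(86,414),(-.062,-.006,.067)),('scene0',s(308,448),(.062,-.006,.067)),('scene0',s(98,470),(-.062,0,.029))]
z0=np.r_[onz('top0',*t(632,200),.016)[:2],-.2]
fit(T,S+g,0,0,z0,'rack');fit(T,[],0,0,z0,'rack top');fit([],S+g,0,0,z0,'rack sc')
# tray side/front edges, top z=.058
for n,px in [('tray side',t(252,130)),('tray front',t(122,98)),('fence face',t(60,76)),('fence top',t(56,76))]: print(n,onz('top0',*px,.058))
```

```text
dock [0.5232 0.0956] -12.84
[[-0.6, 0.2], [0.3, -0.6], [0.5, 0.2], [-0.8, -0.2], [-1.0, 0.1], [0.0, 0.7], [0.6, 1.5], [-0.9, -0.1], [0.5, 0.1], [0.4, -2.4]]
dock top [0.5229 0.0951] -13.12
[[-0.3, 0.1], [0.4, -0.3], [0.6, 0.5], [-0.7, -0.4]]
dock scene [0.5228 0.096 ] -12.63
[[-0.9, 0.1], [0.2, 0.6], [0.8, 1.5], [-0.8, -0.1], [0.2, -0.1], [0.5, -2.4]]
rack [ 0.4707 -0.2496] 16.01
[[-0.6, 0.0], [-1.5, -0.2], [-0.1, 0.1], [0.1, 0.2], [0.3, -0.5], [0.4, -0.1], [-0.9, -1.0], [-0.7, 2.2], [-0.3, 2.4], [0.8, -2.0]]
rack top [ 0.4709 -0.2514] 15.03
[[0.4, -0.3], [-0.5, -0.2], [-0.0, 0.3], [0.1, 0.2]]
rack sc [ 0.4705 -0.2491] 16.38
[[0.3, -0.9], [0.7, -0.6], [-0.9, -0.9], [-0.7, 2.1], [-0.1, 2.0], [0.7, -2.0]]
tray side [0.51717089 0.08113835 0.058     ]
tray front [0.54228683 0.19303005 0.058     ]
fence face [0.56017856 0.24683328 0.058     ]
fence top [0.5600986  0.25026208 0.058     ]
```

Emit:
arm_command(
  commands=[0.015, -0.014, 0, 0, 0, 0, 0.6, 0.05, -0.047, 0, 0, 0, 0, 0.6, 0.085, -0.08, 0, 0, 0, 0, 0.6, 0.12, -0.114, 0, 0, 0, 0, 0.6, 0.155, -0.147, 0, 0, 0, 0, 0.6, 0.19, -0.18, 0, 0, 0, 0, 0.6, 0.225, -0.213, 0, 0, 0, 0, 0.6, 0.25, -0.237, 0, 0, 0, 0, 0.6],
  force=40,
)

```text
t: 0.9
eef_pos: [0.3605, -0.3508, 0.2312]
tool_rot: [-0.0, 0.99, 0.138, 0.0]
contact_force: [-0.5, 0.4, 0.3]
gripper_width: 0.6
grasp_force: 0.0
```

Emit:
arm_command(
  commands=[0.03, -0.028, 0.02, 0, 0, 0, 0.6, 0.055, -0.052, 0.04, 0, 0, 0, 0.6, 0.07, -0.067, 0.06, 0, 0, 0, 0.6, 0.074, -0.07, 0.07, 0, 0, 0, 0.6, 0.074, -0.07, 0.08, 0, 0, 0, 0.6, 0.074, -0.07, 0.08, 0, 0, 0, 0.6, 0.074, -0.07, 0.08, 0, 0, 0, 0.6],
)

```text
t: 1.6
eef_pos: [0.4109, -0.2683, 0.1516]
tool_rot: [0.0, 0.991, 0.135, -0.0]
contact_force: [-0.4, -0.2, -0.4]
gripper_width: 0.597
grasp_force: 0.0
```

```bash
cat >> h.py <<'E'
from scipy.spatial.transform import Rotation as Ro
def delta(p,head,tilt=True):
    "shift in tool axes (mm) and turn (deg) from the measured pose to tcp p, down, tool x at world heading head (deg)"
    o=get_obs(); R=Ro.from_quat(np.r_[o['tool_rot'][1:],o['tool_rot'][0]])
    h=np.radians(head); c,s=np.cos(h),np.sin(h)
    T=Ro.from_matrix(np.array([[c,s,0],[s,-c,0],[0,0,-1.]]))
    m=R.as_matrix()
    print('t',o['t'].__round__(2),'tcp',o['eef_pos'].round(4),'head',np.degrees(np.arctan2(m[1,0],m[0,0])).round(2),'F',o['contact_force'].round(1),'w',round(o['gripper_width'],3),'gf',round(o['grasp_force'],1))
    print('shift mm',(1e3*m.T@(np.array(p)-o['eef_pos'])).round(1),'turn',np.degrees((R.inv()*T).as_rotvec()).round(2))
E
python3 - <<'E'
from h import *
delta((.411,-.267,.048),15.5)
c=snap('wrist','wrist1'); print(c['camera_matrix'],c['pose'])
cv2.imwrite('pics/wrist1b.png',cv2.resize(cv2.imread('pics/wrist1.png'),(800,600),interpolation=cv2.INTER_CUBIC))
E
```

```text
t 1.6 tcp [ 0.4109 -0.2683  0.1516] head 15.54 F [-0.4 -0.2 -0.4] w 0.597 gf 0.0
shift mm [  0.5  -1.2 103.6] turn [0.03 0.01 0.04]
[[297.31863964   0.         254.86982612]
 [  0.         297.31863964 193.22706217]
 [  0.           0.           1.        ]] [[ 2.68393293e-01 -9.10637146e-01 -3.14173565e-01  4.91519161e-01]
 [-9.63309369e-01 -2.53610362e-01 -8.78455742e-02 -2.45341266e-01]
 [ 3.17771464e-04  3.26223502e-01 -9.45292614e-01  2.94209997e-01]
 [ 0.00000000e+00  0.00000000e+00  0.00000000e+00  1.00000000e+00]]
```

View pics/wrist1b.png

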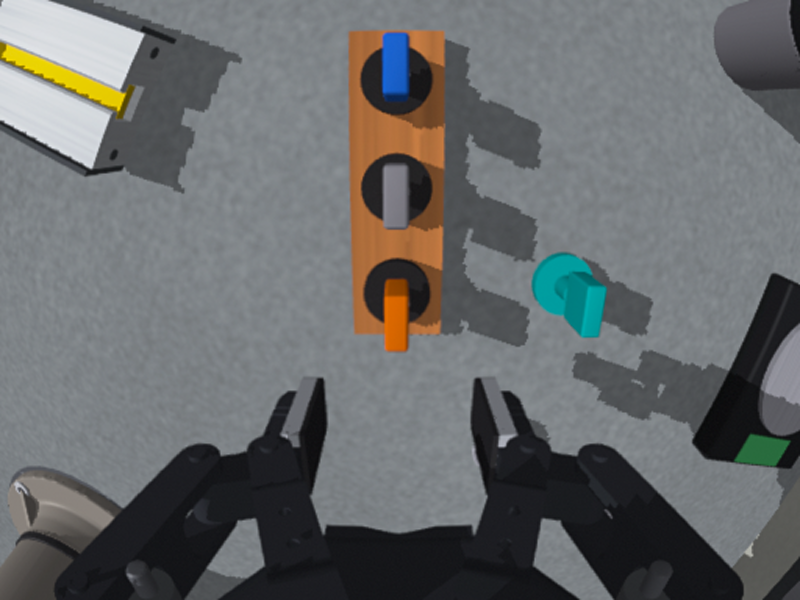

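The wrist view shows the orange grip upright in the lower pocket at (397,315), already lined up with the fingers. I'll compare it with the model.

Run:
```python
from h import *
k=.64
w=lambda u,v:((u+.5)*k-.5,(v+.5)*k-.5)
g=np.array([.411,-.267]);h=np.radians(15.5)
ex=np.array([np.cos(h),np.sin(h)]);ey=np.array([-ex[1],ex[0]])
for a,b in [(-1,1),(-1,-1),(1,1),(1,-1)]:
    for z in (.083,.051):
        p=proj('wrist1',np.r_[g+ex*a*.015+ey*b*.006,z]); print(a,b,z,((np.array(p)+.5)/k-.5).round(0))
# measured: far (-x) end of top face
for u,v in [(385,351),(408,351)]: print(onz('wrist1',*w(u,v),.083))
print('mid', (onz('wrist1',*w(396.5,351),.083)[:2]+ex*.015))
# rack edges in wrist
for u,v in [(349,31),(445,31),(442,333),(355,333)]: print('rack',onz('wrist1',*w(u,v),.016))
# dock -y end top outline: slot at end, z=.040/.046
for n,u,v,z in [('slot end',125,103,.04),('strip c1',144,31,.04),('c2',95,168,.04)]: print(n,onz('wrist1',*w(u,v),z))
```

```text
-1 1 0.083 [385. 350.]
-1 1 0.051 [386. 326.]
-1 -1 0.083 [409. 350.]
-1 -1 0.051 [408. 326.]
1 1 0.083 [384. 293.]
1 1 0.051 [386. 275.]
1 -1 0.083 [409. 293.]
1 -1 0.051 [408. 275.]
[ 0.39458455 -0.2653879   0.083     ]
[ 0.39767979 -0.27648925  0.083     ]
mid [ 0.4105921 -0.2669291]
rack [ 0.55319826 -0.19813157  0.016     ]
rack [ 0.56822591 -0.25232414  0.016     ]
rack [ 0.38620925 -0.30417468  0.016     ]
rack [ 0.37100875 -0.24958955  0.016     ]
slot end [ 0.48480257 -0.0769301   0.04      ]
strip c1 [ 0.5301607  -0.07831821  0.04      ]
c2 [ 0.44170276 -0.06185566  0.04      ]
```

Emit:
arm_command(
  commands=[0.0005, -0.0012, 0.03, 0, 0, 0, 0.6, 0.0005, -0.0012, 0.06, 0, 0, 0, 0.6, 0.0005, -0.0012, 0.085, 0, 0, 0, 0.6, 0.0005, -0.0012, 0.1, 0, 0, 0, 0.6, 0.0005, -0.0012, 0.1035, 0, 0, 0, 0.6, 0.0005, -0.0012, 0.1035, 0, 0, 0, 0.6],
)

```text
t: 2.25
eef_pos: [0.4116, -0.2661, 0.0481]
tool_rot: [0.0, 0.991, 0.136, 0.0]
contact_force: [-0.5, 0.4, 0.5]
gripper_width: 0.604
grasp_force: 0.0
```

Emit:
arm_command(
  commands=[0, 0, 0, 0, 0, 0, 0, 0, 0, 0, 0, 0, 0, 0, 0, 0, 0, 0, 0, 0, 0, 0, 0, 0, 0, 0, 0, 0, 0, 0, 0, 0, 0, 0, 0, 0, 0, 0, 0, 0, 0, 0, 0, 0, 0, 0, 0, 0, 0],
  force=60,
)

```text
t: 2.95
eef_pos: [0.4123, -0.266, 0.0488]
tool_rot: [0.001, 0.991, 0.136, 0.001]
contact_force: [-1.6, -0.6, 6.7]
gripper_width: 0.134
grasp_force: 58.9
```

Emit:
arm_command(
  commands=[0, 0, -0.01, 0, 0, 0, 0, 0, 0, -0.04, 0, 0, 0, 0, 0, 0, -0.075, 0, 0, 0, 0, 0, 0, -0.1, 0, 0, 0, 0, 0, 0, -0.12, 0, 0, 0, 0, 0, 0, -0.12, 0, 0, 0, 0],
)

```text
t: 3.55
eef_pos: [0.4132, -0.2661, 0.1709]
tool_rot: [0.002, 0.991, 0.136, 0.002]
contact_force: [0.3, 0.2, -1.0]
gripper_width: 0.131
grasp_force: 58.8
```

Emit:
arm_command(
  commands=[0.01, -0.015, 0, 0, 0, -4, 0, 0.03, -0.045, 0, 0, 0, -11, 0, 0.052, -0.078, 0, 0, 0, -19, 0, 0.076, -0.114, 0, 0, 0, -27, 0, 0.1, -0.15, 0, 0, 0, -35, 0, 0.124, -0.186, 0, 0, 0, -43, 0, 0.146, -0.219, 0, 0, 0, -51, 0, 0.1654, -0.2483, 0, 0, 0, -59, 0],
)

```text
t: 4.35
eef_pos: [0.5028, 0.0219, 0.1667]
tool_rot: [-0.001, 0.792, 0.611, -0.001]
contact_force: [0.9, -1.2, -1.2]
gripper_width: 0.129
grasp_force: 58.6
```

Run:
```python
from h import *
delta((.5052,.0175,.122),77.15)
```

```text
t 4.35 tcp [0.5028 0.0219 0.1667] head 75.3 F [ 0.9 -1.2 -1.2] w 0.129 gf 58.6
shift mm [-3.7  3.6 44.7] turn [-0.13 -0.02 -1.85]
```

Emit:
arm_command(
  commands=[-0.002, 0.002, 0.015, 0, 0, -1.8, 0, -0.003, 0.003, 0.035, 0, 0, -1.8, 0, -0.003, 0.003, 0.045, 0, 0, -1.8, 0, -0.003, 0.003, 0.045, 0, 0, -1.8, 0, -0.003, 0.003, 0.045, 0, 0, -1.8, 0],
)

```text
t: 4.85
eef_pos: [0.5054, 0.0147, 0.1226]
tool_rot: [-0.0, 0.785, 0.619, -0.0]
contact_force: [-0.1, 0.8, -1.0]
gripper_width: 0.133
grasp_force: 58.6
```

Run:
```python
from h import *
delta((.5052,.0175,.122),77.15)
snap('wrist','wrist2');snap('scene','scene2')
a=cv2.imread('pics/wrist2.png');cv2.imwrite('pics/wrist2b.png',cv2.resize(a[0:300,100:420],(800,750),interpolation=cv2.INTER_CUBIC)[:600])
```

```text
t 4.85 tcp [0.5054 0.0147 0.1226] head 76.5 F [-0.1  0.8 -1. ] w 0.133 gf 58.6
shift mm [ 2.7 -0.8  0.6] turn [-0.06  0.   -0.65]
```

View pics/wrist2b.png

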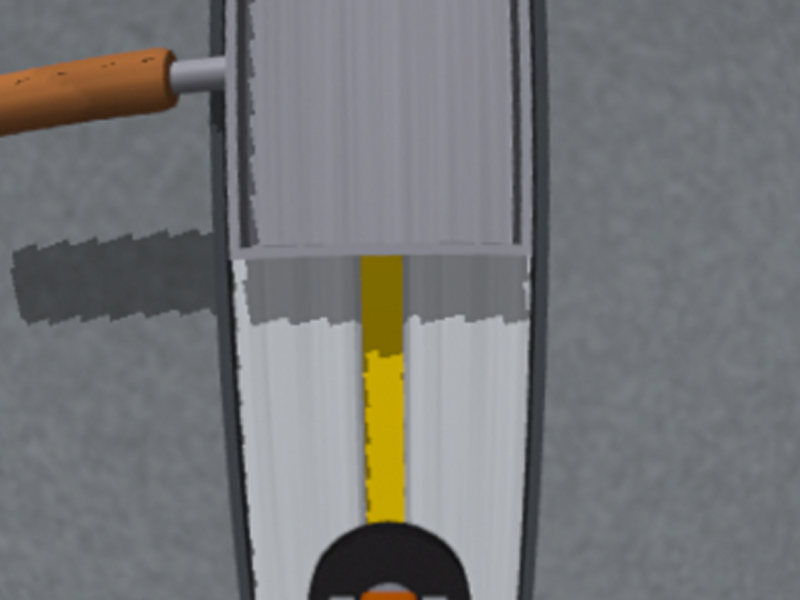

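The wrist view shows the slot ahead: its axis runs through (383,270) and (386,500) in the crop, the tray's near edge is at row 250, and the stop's disc is centred at about 389.

Run:
```python
from h import *
w=lambda u,v:((u+.5)/2.5-.5+100,(v+.5)/2.5-.5)
e=lambda a:np.array([np.sin(a),np.cos(a)])
a=np.radians(12.84);ey=e(a);ex=np.array([ey[1],-ey[0]])
m=np.array([.5231,.0955])
for n,u,v,z in [('slot',383,270,.038),('slot',386,500,.038),('L',361,270,.038),('R',405,270,.038),('L',366,500,.038),('R',406,500,.038),('oL',229,400,.046),('oR',541,400,.046),('oL',212,100,.046),('oR',548,100,.046),('tray edge',383,250,.058),('tray shad',383,256,.058),('trayL',232,246,.058),('trayR',530,246,.058)]:
    p=onz('wrist2',*w(u,v),z)[:2]; print(n,p.round(4),'local',((p-m)@ex*1e3).round(1),((p-m)@ey*1e3).round(1))
o=get_obs(); p=o['eef_pos'][:2]; print('tcp local',((p-m)@ex*1e3).round(1),((p-m)@ey*1e3).round(1))
# disc: z centre of disc top = tcp-.0415+.026
z=o['eef_pos'][2]-.0415+.026
for v in (560,590):
    pass
for u,v in [(316,570),(462,570),(389,521)]:
    p=onz('wrist2',*w(u,v),z)[:2]; print('disc',((p-m)@ex*1e3).round(1),((p-m)@ey*1e3).round(1))
a=cv2.imread('pics/wrist2.png')[250:384,170:340]; b=cv2.imread('pics/scene2.png')[90:290,230:380]
cv2.imwrite('pics/w2c.png',np.hstack([cv2.resize(a,(400,315)),cv2.resize(b,(236,315))]))
```

```text
slot [0.5208 0.0874] local -0.5 -8.4
slot [0.5044 0.0154] local -0.4 -82.3
L [0.5143 0.089 ] local -7.1 -8.3
R [0.5272 0.0858] local 6.2 -8.5
L [0.4981 0.0169] local -6.9 -82.2
R [0.5107 0.0138] local 6.1 -82.4
oL [0.466 0.061] local -48.1 -46.3
oR [0.5588 0.0388] local 47.4 -47.4
oL [0.4846 0.1507] local -49.8 45.2
oR [0.5798 0.1274] local 48.2 43.7
tray edge [0.5224 0.0936] local -0.2 -2.0
tray shad [0.522 0.092] local -0.3 -3.6
trayL [0.4821 0.1054] local -42.2 0.6
trayR [0.5625 0.086 ] local 40.5 -0.5
tcp local 1.5 -82.5
disc -16.5 -73.9
disc 17.8 -74.2
disc 0.8 -61.6
```

View pics/w2c.png

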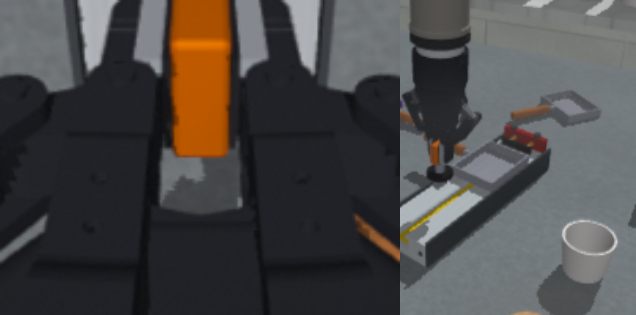

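Emit:
arm_command(
  commands=[0, -0.0013, 0.01, 0, 0, -0.6, 0, 0, -0.0013, 0.025, 0, 0, -0.6, 0, 0, -0.0013, 0.035, 0, 0, -0.6, 0, 0, -0.0013, 0.035, 0, 0, -0.6, 0, 0, -0.0013, 0.037, 0, 0, -0.6, 0, 0, -0.0013, 0.037, 0, 0, -0.6, 0],
)

```text
t: 5.55
eef_pos: [0.5048, 0.0151, 0.086]
tool_rot: [0.0, 0.782, 0.623, 0.0]
contact_force: [1.3, -0.3, -1.5]
gripper_width: 0.131
grasp_force: 58.6
```

Run:
```python
from h import *
delta((.5040,.0155,.0705),77.15)
snap('wrist','wrist3')
a=cv2.imread('pics/wrist3.png');cv2.imwrite('pics/wrist3b.png',cv2.resize(a[60:300,150:360],(700,800),interpolation=cv2.INTER_CUBIC)[200:])
```

```text
t 5.55 tcp [0.5048 0.0151 0.086 ] head 77.1 F [ 1.3 -0.3 -1.5] w 0.131 gf 58.6
shift mm [ 0.2 -0.9 15.5] turn [ 0.03 -0.01 -0.05]
```

View pics/wrist3b.png

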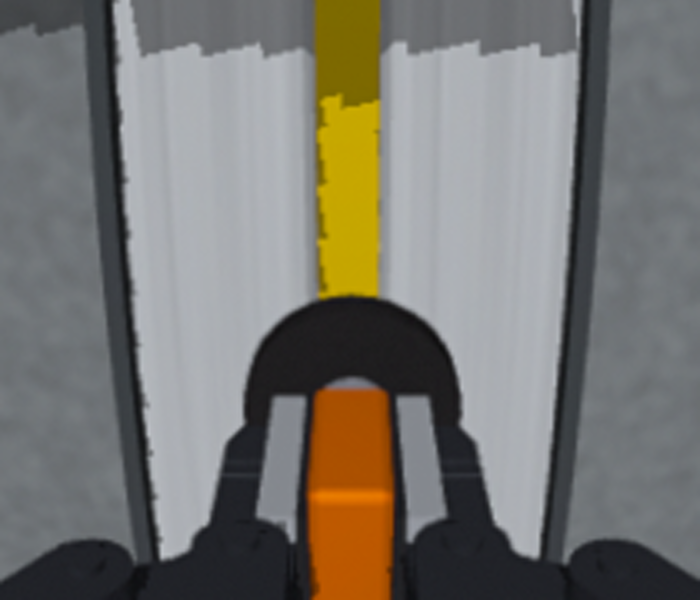

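The disc is centred at column 352 and the slot at 348.5, so the stop is about 0.7 mm off. I'll shift by that and ease down.

Emit:
arm_command(
  commands=[0, -0.0007, 0, 0, 0, 0, 0, 0, -0.0007, 0.002, 0, 0, 0, 0, 0, -0.0007, 0.004, 0, 0, 0, 0, 0, -0.0007, 0.006, 0, 0, 0, 0, 0, -0.0007, 0.008, 0, 0, 0, 0, 0, -0.0007, 0.008, 0, 0, 0, 0],
)

```text
t: 6.2
eef_pos: [0.5036, 0.0151, 0.0774]
tool_rot: [-0.0, 0.782, 0.623, -0.0]
contact_force: [-0.2, -0.2, -0.4]
gripper_width: 0.134
grasp_force: 58.6
```

Emit:
arm_command(
  commands=[0, 0, 0.002, 0, 0, 0, 0, 0, 0, 0.004, 0, 0, 0, 0, 0, 0, 0.006, 0, 0, 0, 0, 0, 0, 0.007, 0, 0, 0, 0, 0, 0, 0.0075, 0, 0, 0, 0, 0, 0, 0.0075, 0, 0, 0, 0],
)

```text
t: 6.8
eef_pos: [0.5038, 0.0151, 0.0705]
tool_rot: [0.0, 0.782, 0.623, -0.0]
contact_force: [-1.9, 1.3, 3.3]
gripper_width: 0.129
grasp_force: 59.2
```

Emit:
arm_command(
  commands=[0.003, 0, -0.0003, 0, 0, 0, 0, 0.008, 0, -0.0003, 0, 0, 0, 0, 0.013, 0, -0.0003, 0, 0, 0, 0, 0.018, 0, -0.0003, 0, 0, 0, 0, 0.023, 0, -0.0003, 0, 0, 0, 0, 0.027, 0, -0.0003, 0, 0, 0, 0, 0.03, 0, -0.0003, 0, 0, 0, 0, 0.031, 0, -0.0003, 0, 0, 0, 0],
)

```text
t: 7.6
eef_pos: [0.5109, 0.0458, 0.0706]
tool_rot: [-0.0, 0.782, 0.623, 0.0]
contact_force: [-1.2, -2.3, 2.9]
gripper_width: 0.13
grasp_force: 59.2
```

```bash
cat >> h.py <<'E'
def loc():
    o=get_obs(); a=np.radians(12.84);ey=np.array([np.sin(a),np.cos(a)]);ex=np.array([ey[1],-ey[0]])
    p=o['eef_pos'][:2]-[.5231,.0955]; F=o['contact_force']
    print('t',round(o['t'],2),'local mm',(p@ex*1e3).round(1),(p@ey*1e3).round(1),'z',(o['eef_pos'][2]*1e3).round(1),'F xyz',(F[:2]@ex).round(1),(F[:2]@ey).round(1),F[2].round(1),'Tz',o['torque'][2].round(3))
E
python3 -c "
from h import *
loc();delta((0.5038,.0151,.0705),77.16)"
```

```text
t 7.6 local mm -0.9 -51.2 z 70.6 F xyz -0.7 -2.6 2.9 Tz 0.023
t 7.6 tcp [0.5109 0.0458 0.0706] head 77.12 F [-1.2 -2.3  2.9] w 0.13 gf 59.2
shift mm [-31.5  -0.1   0.1] turn [ 0.   -0.   -0.04]
```

Emit:
arm_command(
  commands=[0.002, 0, 0, 0, 0, 0, 0, 0.004, 0, 0, 0, 0, 0, 0, 0.006, 0, 0, 0, 0, 0, 0, 0.008, 0, 0, 0, 0, 0, 0, 0.01, 0, 0, 0, 0, 0, 0, 0.012, 0, 0, 0, 0, 0, 0, 0.014, 0, 0, 0, 0, 0, 0, 0.016, 0, 0, 0, 0, 0, 0],
)

```text
t: 8.4
eef_pos: [0.5144, 0.0611, 0.0706]
tool_rot: [-0.0, 0.782, 0.623, -0.0]
contact_force: [-0.7, -1.6, 3.1]
gripper_width: 0.131
grasp_force: 59.2
```

Emit:
arm_command(
  commands=[0.001, 0, 0, 0, 0, 0, 0, 0.002, 0, 0, 0, 0, 0, 0, 0.003, 0, 0, 0, 0, 0, 0, 0.004, 0, 0, 0, 0, 0, 0, 0.005, 0, 0, 0, 0, 0, 0, 0.006, 0, 0, 0, 0, 0, 0, 0.007, 0, 0, 0, 0, 0, 0, 0.008, 0, 0, 0, 0, 0, 0],
)

```text
t: 9.2
eef_pos: [0.5162, 0.0688, 0.0706]
tool_rot: [0.0, 0.782, 0.623, 0.0]
contact_force: [-0.3, -1.9, 2.6]
gripper_width: 0.133
grasp_force: 59.2
```

```bash
python3 -c "
from h import *
loc()"
```

```text
t 9.2 local mm -0.8 -27.5 z 70.6 F xyz 0.1 -1.9 2.6 Tz 0.043
```

Emit:
arm_command(
  commands=[0.001, 0, 0, 0, 0, 0, 0, 0.002, 0, 0, 0, 0, 0, 0, 0.003, 0, 0, 0, 0, 0, 0, 0.004, 0, 0, 0, 0, 0, 0, 0.005, 0, 0, 0, 0, 0, 0, 0.006, 0, 0, 0, 0, 0, 0, 0.007, 0, 0, 0, 0, 0, 0, 0.008, 0, 0, 0, 0, 0, 0],
)

```text
t: 10.0
eef_pos: [0.5178, 0.0757, 0.0706]
tool_rot: [0.0, 0.782, 0.623, -0.001]
contact_force: [-2.3, -5.7, 5.7]
gripper_width: 0.129
grasp_force: 59.5
```

Run:
```python
from h import *
loc()
snap('wrist','wrist4');snap('scene','scene4')
a=cv2.imread('pics/wrist4.png');b=cv2.imread('pics/scene4.png')[110:230,250:370]
cv2.imwrite('pics/w4b.png',np.hstack([cv2.resize(a[0:280,120:390],(458,475)),cv2.resize(b,(340,475))]))
```

```text
t 10.0 local mm -0.8 -20.5 z 70.6 F xyz -0.9 -6.1 5.7 Tz 0.032
```

View pics/w4b.png

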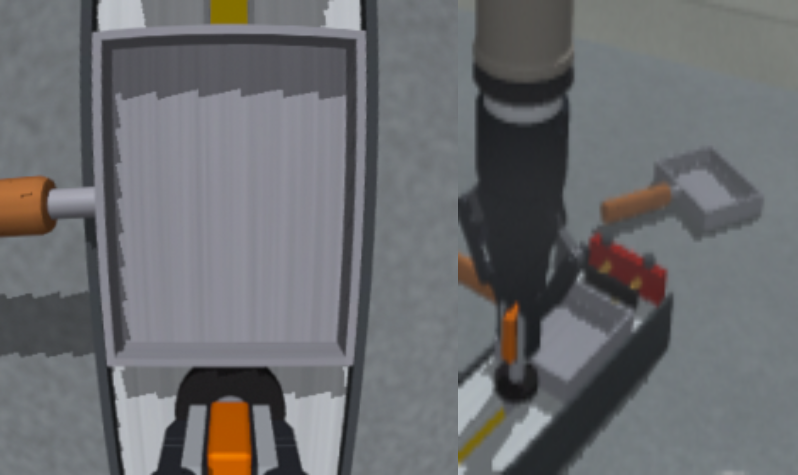

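The disc now touches the tray, and pushing takes about 6 N. The pad is still ahead.

Emit:
arm_command(
  commands=[0.001, 0, 0, 0, 0, 0, 0, 0.002, 0, 0, 0, 0, 0, 0, 0.003, 0, 0, 0, 0, 0, 0, 0.004, 0, 0, 0, 0, 0, 0],
)

```text
t: 10.5
eef_pos: [0.5188, 0.0795, 0.0706]
tool_rot: [0.0, 0.782, 0.623, -0.001]
contact_force: [-2.4, -5.7, 5.1]
gripper_width: 0.134
grasp_force: 59.4
```

Emit:
arm_command(
  commands=[0.001, 0, 0, 0, 0, 0, 0, 0.002, 0, 0, 0, 0, 0, 0, 0.003, 0, 0, 0, 0, 0, 0],
)

```text
t: 10.8
eef_pos: [0.5195, 0.0824, 0.0706]
tool_rot: [0.0, 0.782, 0.623, -0.001]
contact_force: [-0.9, -5.0, 4.0]
gripper_width: 0.132
grasp_force: 59.4
```

Emit:
arm_command(
  commands=[0.001, 0, 0, 0, 0, 0, 0, 0.002, 0, 0, 0, 0, 0, 0, 0.003, 0, 0, 0, 0, 0, 0],
)

```text
t: 11.1
eef_pos: [0.5201, 0.0853, 0.0706]
tool_rot: [0.0, 0.782, 0.623, -0.001]
contact_force: [-1.1, -5.1, 4.1]
gripper_width: 0.129
grasp_force: 59.4
```

Emit:
arm_command(
  commands=[0.001, 0, 0, 0, 0, 0, 0, 0.002, 0, 0, 0, 0, 0, 0, 0.003, 0, 0, 0, 0, 0, 0],
)

```text
t: 11.4
eef_pos: [0.5208, 0.0882, 0.0706]
tool_rot: [0.0, 0.782, 0.623, -0.001]
contact_force: [-1.1, -5.5, 4.5]
gripper_width: 0.136
grasp_force: 59.4
```

Emit:
arm_command(
  commands=[0.001, 0, 0, 0, 0, 0, 0, 0.002, 0, 0, 0, 0, 0, 0, 0.003, 0, 0, 0, 0, 0, 0],
)

```text
t: 11.7
eef_pos: [0.5214, 0.0907, 0.0706]
tool_rot: [0.001, 0.782, 0.623, -0.001]
contact_force: [-1.2, -6.7, 5.0]
gripper_width: 0.13
grasp_force: 59.5
```

Emit:
arm_command(
  commands=[0.001, 0, 0, 0, 0, 0, 0, 0.002, 0, 0, 0, 0, 0, 0, 0.003, 0, 0, 0, 0, 0, 0],
)

```text
t: 12.0
eef_pos: [0.5221, 0.0936, 0.0706]
tool_rot: [0.001, 0.782, 0.623, -0.001]
contact_force: [-0.4, -6.8, 5.3]
gripper_width: 0.135
grasp_force: 59.5
```

Emit:
arm_command(
  commands=[0.0007, 0, 0, 0, 0, 0, 0, 0.0015, 0, 0, 0, 0, 0, 0],
)

```text
t: 12.2
eef_pos: [0.5225, 0.0951, 0.0706]
tool_rot: [0.001, 0.782, 0.623, -0.001]
contact_force: [-1.8, -5.7, 4.5]
gripper_width: 0.129
grasp_force: 59.5
```

Emit:
arm_command(
  commands=[0.0007, 0, 0, 0, 0, 0, 0, 0.0015, 0, 0, 0, 0, 0, 0],
)

```text
t: 12.4
eef_pos: [0.5227, 0.0961, 0.0706]
tool_rot: [0.001, 0.783, 0.623, -0.001]
contact_force: [-2.1, -9.2, 8.1]
gripper_width: 0.131
grasp_force: 59.7
```

Emit:
arm_command(
  commands=[0.0007, 0, 0, 0, 0, 0, 0, 0.0015, 0, 0, 0, 0, 0, 0],
)

```text
t: 12.6
eef_pos: [0.5228, 0.0965, 0.0705]
tool_rot: [0.001, 0.783, 0.622, -0.002]
contact_force: [-1.9, -9.9, 9.0]
gripper_width: 0.133
grasp_force: 59.9
```

Emit:
arm_command(
  commands=[0.0007, 0, 0, 0, 0, 0, 0, 0.0015, 0, 0, 0, 0, 0, 0],
)

```text
t: 12.8
eef_pos: [0.523, 0.0974, 0.0706]
tool_rot: [0.001, 0.783, 0.622, -0.002]
contact_force: [-2.9, -11.3, 9.0]
gripper_width: 0.132
grasp_force: 60.0
```

Emit:
arm_command(
  commands=[0.0004, 0, 0, 0, 0, 0, 0, 0.0008, 0, 0, 0, 0, 0, 0, 0.0008, 0, 0, 0, 0, 0, 0],
)

```text
t: 13.1
eef_pos: [0.5231, 0.0981, 0.0706]
tool_rot: [0.001, 0.783, 0.622, -0.002]
contact_force: [-2.7, -11.3, 9.7]
gripper_width: 0.132
grasp_force: 60.0
```

```bash
python3 -c "
from h import *
loc();delta((0.5038,.0151,.0705),77.16)"
```

```text
t 13.1 local mm -0.5 2.5 z 70.6 F xyz -0.1 -11.6 9.7 Tz 0.001
t 13.1 tcp [0.5231 0.0981 0.0706] head 76.94 F [ -2.7 -11.3   9.7] w 0.132 gf 60.0
shift mm [-85.2  -0.1   0.5] turn [-0.05  0.31 -0.22]
```

Emit:
arm_command(
  commands=[0.0005, 0, 0, 0, 0, 0, 0, 0.001, 0, 0, 0, 0, 0, 0, 0.001, 0, 0, 0, 0, 0, 0],
)

```text
t: 13.4
eef_pos: [0.5233, 0.0991, 0.0705]
tool_rot: [0.001, 0.783, 0.622, -0.002]
contact_force: [-2.0, -10.3, 8.7]
gripper_width: 0.13
grasp_force: 60.1
```

Emit:
arm_command(
  commands=[0.0005, 0, 0, 0, 0, 0, 0, 0.001, 0, 0, 0, 0, 0, 0, 0.001, 0, 0, 0, 0, 0, 0],
)

```text
t: 13.7
eef_pos: [0.5235, 0.0997, 0.0705]
tool_rot: [0.001, 0.783, 0.622, -0.003]
contact_force: [-2.6, -11.8, 9.5]
gripper_width: 0.134
grasp_force: 60.1
```

Emit:
arm_command(
  commands=[0.0005, 0, 0, 0, 0, 0, 0, 0.001, 0, 0, 0, 0, 0, 0, 0.001, 0, 0, 0, 0, 0, 0],
)

```text
t: 14.0
eef_pos: [0.5236, 0.1004, 0.0705]
tool_rot: [0.001, 0.783, 0.622, -0.003]
contact_force: [-2.2, -12.0, 10.1]
gripper_width: 0.135
grasp_force: 60.2
```

Emit:
arm_command(
  commands=[0.0005, 0, 0, 0, 0, 0, 0, 0.001, 0, 0, 0, 0, 0, 0, 0.001, 0, 0, 0, 0, 0, 0],
)

```text
t: 14.3
eef_pos: [0.5237, 0.1005, 0.0705]
tool_rot: [0.002, 0.783, 0.622, -0.003]
contact_force: [-3.2, -14.7, 13.1]
gripper_width: 0.133
grasp_force: 60.4
```

Run:
```python
from h import *
loc()
snap('wrist','wrist5');snap('scene','scene5')
a=cv2.imread('pics/wrist5.png');b=cv2.imread('pics/scene5.png')[110:230,250:370]
cv2.imwrite('pics/w5b.png',np.hstack([cv2.resize(a[0:280,120:390],(390,404),interpolation=cv2.INTER_CUBIC),cv2.resize(b,(404,404),interpolation=cv2.INTER_CUBIC)]))
```

```text
t 14.3 local mm -0.5 5.0 z 70.5 F xyz 0.1 -15.1 13.1 Tz 0.054
```

View pics/w5b.png

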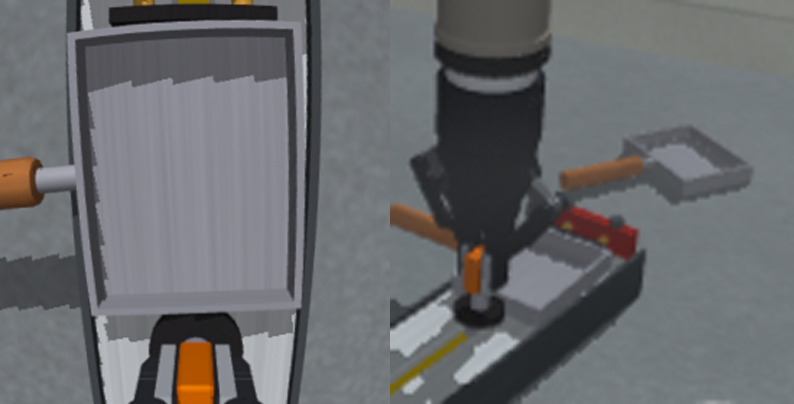

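The TCP has stopped while the hand force jumped to about 15 N, so the pad is solid; the picture shows the tray flush on it. Next I'll press down.

Emit:
arm_command(
  commands=[-0.0003, 0, 0.001, 0, 0, 0, 0, -0.0003, 0, 0.002, 0, 0, 0, 0, -0.0003, 0, 0.003, 0, 0, 0, 0, -0.0003, 0, 0.004, 0, 0, 0, 0, -0.0003, 0, 0.005, 0, 0, 0, 0, -0.0003, 0, 0.005, 0, 0, 0, 0],
)

```text
t: 15.0
eef_pos: [0.5238, 0.1006, 0.0659]
tool_rot: [0.002, 0.783, 0.622, -0.003]
contact_force: [-3.7, -14.1, 14.5]
gripper_width: 0.129
grasp_force: 60.9
```

Run:
```python
from h import *
loc();delta((0.5038,.0151,.0705),77.16)
```

```text
t 15.0 local mm -0.5 5.1 z 65.9 F xyz -0.5 -14.5 14.5 Tz -0.065
t 15.0 tcp [0.5238 0.1006 0.0659] head 76.9 F [ -3.7 -14.1  14.5] w 0.129 gf 60.9
shift mm [-87.8  -0.1  -4. ] turn [-0.07  0.41 -0.26]
```

Emit:
arm_command(
  commands=[0, 0, 0.0005, 0, 0, 3, 0, 0, 0, 0.0005, 0, 0, 8, 0, 0, 0, 0.0005, 0, 0, 13, 0, 0, 0, 0.0005, 0, 0, 18, 0, 0, 0, 0.0005, 0, 0, 20, 0, 0, 0, 0.0005, 0, 0, 20, 0],
)

```text
t: 15.6
eef_pos: [0.5226, 0.1003, 0.0651]
tool_rot: [0.002, 0.879, 0.476, -0.004]
contact_force: [-6.5, -15.2, 15.9]
gripper_width: 0.13
grasp_force: 61.2
```

Run:
```python
from h import *
loc();delta((0.5038,.0151,.0705),77.16)
```

```text
t 15.6 local mm -1.6 4.5 z 65.1 F xyz -2.9 -16.3 15.9 Tz 0.218
t 15.6 tcp [0.5226 0.1003 0.0651] head 56.89 F [ -6.5 -15.2  15.9] w 0.13 gf 61.2
shift mm [-81.6  30.8  -4.7] turn [ -0.09   0.51 -20.27]
```

Emit:
arm_command(
  commands=[-0.0003, 0.0006, 0, 0, 0, 5, 0, -0.0003, 0.0006, 0, 0, 0, 11, 0, -0.0003, 0.0006, 0, 0, 0, 17, 0, -0.0003, 0.0006, 0, 0, 0, 23, 0, -0.0003, 0.0006, 0, 0, 0, 29, 0, -0.0003, 0.0006, 0, 0, 0, 35, 0, -0.0003, 0.0006, 0, 0, 0, 35, 0],
)

```text
t: 16.3
eef_pos: [0.5237, 0.099, 0.0649]
tool_rot: [0.003, 0.982, 0.189, -0.002]
contact_force: [-3.9, -15.2, 11.6]
gripper_width: 0.135
grasp_force: 61.1
```

Run:
```python
from h import *
loc();delta((0.5038,.0151,.0705),-12.84)
```

```text
t 16.3 local mm -0.2 3.5 z 64.9 F xyz -0.4 -15.7 11.6 Tz 0.043
t 16.3 tcp [0.5237 0.099  0.0649] head 21.73 F [ -3.9 -15.2  11.6] w 0.135 gf 61.1
shift mm [-49.6  70.6  -4.9] turn [ 0.41  0.23 34.58]
```

Emit:
arm_command(
  commands=[0, 0, 0, 0, 0, 5, 0, 0, 0, 0, 0, 0, 11, 0, 0, 0, 0, 0, 0, 17, 0, 0, 0, 0, 0, 0, 23, 0, 0, 0, 0, 0, 0, 29, 0, 0, 0, 0, 0, 0, 35.5, 0, 0, 0, 0, 0, 0, 35.5, 0],
)

```text
t: 17.0
eef_pos: [0.5248, 0.0974, 0.0651]
tool_rot: [0.004, 0.993, -0.121, -0.0]
contact_force: [-1.4, -18.6, 10.2]
gripper_width: 0.13
grasp_force: 61.3
```

Run:
```python
from h import *
loc();delta((0.5038,.0151,.0705),-12.84)
snap('wrist','wrist6')
a=cv2.imread('pics/wrist6.png');cv2.imwrite('pics/w6.png',cv2.resize(a[100:384,80:430],(700,568)))
```

```text
t 17.0 local mm 1.2 2.3 z 65.1 F xyz 2.8 -18.5 10.2 Tz 0.12
t 17.0 tcp [0.5248 0.0974 0.0651] head -13.84 F [ -1.4 -18.6  10.2] w 0.13 gf 61.3
shift mm [-0.7 85.  -4.7] turn [ 0.48 -0.03 -1.  ]
```

View pics/w6.png

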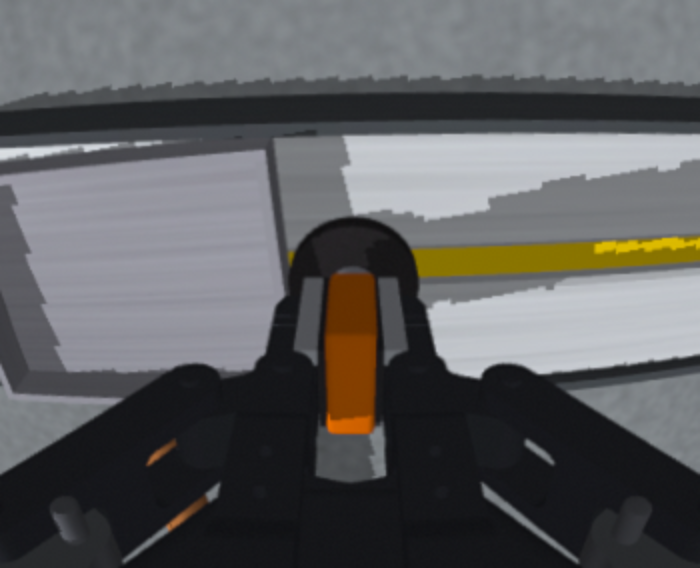

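The stop is turned a quarter, with its disc still against the tray. The hand force is 18.5 N, so I'll ease it off slightly, let the stop rise, then release.

Emit:
arm_command(
  commands=[-0.0004, 0.0005, 0, 0, 0, 0, 0, -0.0006, 0.0008, -0.0005, 0, 0, 0, 0, -0.0006, 0.0008, -0.001, 0, 0, 0, 0, -0.0006, 0.0008, -0.0015, 0, 0, 0, 0, -0.0006, 0.0008, -0.002, 0, 0, 0, 0, -0.0006, 0.0008, -0.002, 0, 0, 0, 0],
)

```text
t: 17.65
eef_pos: [0.5246, 0.0975, 0.0666]
tool_rot: [0.004, 0.993, -0.119, 0.0]
contact_force: [2.2, -17.6, 1.5]
gripper_width: 0.133
grasp_force: 60.1
```

Run:
```python
from h import *
loc();delta((0.5038,.0151,.0705),-12.84)
```

```text
t 17.65 local mm 1.0 2.2 z 66.6 F xyz 6.0 -16.7 1.5 Tz 0.183
t 17.65 tcp [0.5246 0.0975 0.0666] head -13.65 F [  2.2 -17.6   1.5] w 0.133 gf 60.1
shift mm [-0.7 85.  -3.3] turn [ 0.4  -0.07 -0.81]
```

Emit:
arm_command(
  commands=[0, 0, 0, 0, 0, 0, 0.2, 0, 0, 0, 0, 0, 0, 0.3, 0, 0, 0, 0, 0, 0, 0.45, 0, 0, 0, 0, 0, 0, 0.45, 0, 0, 0, 0, 0, 0, 0.45, 0, 0, 0, 0, 0, 0, 0.45],
)

```text
t: 18.25
eef_pos: [0.5241, 0.1048, 0.0671]
tool_rot: [-0.0, 0.993, -0.116, 0.0]
contact_force: [-0.2, 0.3, -0.1]
gripper_width: 0.451
grasp_force: 0.0
```

Run:
```python
from h import *
loc();delta((0.5038,.0151,.0705),-12.84)
```

```text
t 18.25 local mm -1.1 9.2 z 67.1 F xyz -0.3 0.2 -0.1 Tz -0.027
t 18.25 tcp [0.5241 0.1048 0.0671] head -13.37 F [-0.2  0.3 -0.1] w 0.451 gf 0.0
shift mm [ 1.  91.9 -3.4] turn [-0.03  0.   -0.53]
```

Emit:
arm_command(
  commands=[0, 0.004, 0, 0, 0, 0, 0.45, 0, 0.0065, 0, 0, 0, 0, 0.45, 0, 0.0065, -0.005, 0, 0, 0, 0.5, 0, 0.0065, -0.025, 0, 0, 0, 0.5, 0, 0.0065, -0.06, 0, 0, 0, 0.5, 0, 0.0065, -0.1, 0, 0, 0, 0.5, 0, 0.0065, -0.12, 0, 0, 0, 0.5, 0, 0.0065, -0.12, 0, 0, 0, 0.5],
)

```text
t: 19.05
eef_pos: [0.5248, 0.0983, 0.1909]
tool_rot: [-0.001, 0.993, -0.117, 0.003]
contact_force: [0.8, -0.5, -0.5]
gripper_width: 0.504
grasp_force: 0.0
```

Run:
```python
from h import *
loc()
snap('wrist','wrist7');snap('scene','scene7')
a=cv2.imread('pics/wrist7.png')[0:340,30:460];b=cv2.imread('pics/scene7.png')[120:250,220:370]
cv2.imwrite('pics/w7.png',np.hstack([cv2.resize(a,(430,373)),cv2.resize(b,(370,373),interpolation=cv2.INTER_CUBIC)]))
```

```text
t 19.05 local mm 1.0 3.1 z 190.9 F xyz 0.9 -0.3 -0.5 Tz -0.04
```

View pics/w7.png

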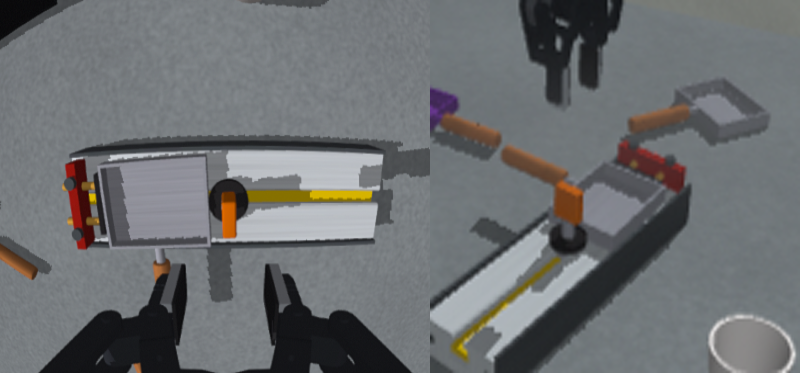

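The stop is locked across the slot with its grip at right angles, its disc is against the tray, and the tray is on the pad. The gripper is clear.

```bash
python3 -c "
from station import hand_in
print(hand_in())"
```

```text
the job is handed in; nothing more can be done
None
```

The orange stop is locked across the slot and holds the tray against the fence's pad, judging by the last pictures. The job is handed in at about 19 s. The hand force peaked at about 18.5 N during the twist. I viewed 12 pictures, two over the limit of 10.

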